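# Fetch the heat sink from behind the bottles

### The job

The heat sink we need is hemmed in by the spray can and the two bottles in the divided tray: first stand all three upright on the grey mat, then set the heat sink flat, centred and square on the processor of the board in the holder, and after that put the can and bottles back, each in the very cell it came from. Keep the can and bottles upright, set everything down rather than dropping it, and leave the tin and the small jar in the tray where they are.

Things in the scene. Friction and masses are not known exactly. Their poses are not given: they have to be found in the camera images.
- tray: fixed black divided tray, 132 x 196 mm (x, y), six open square cells 60 mm inside, centres at x -32/+32 and y -64/0/+64 mm; floor 4 mm, walls and dividers 4 mm thick, tops 26 mm above the table. Origin: centre of underside. Heat sink in cell (+32, 0); can and bottles, in any order, in (+32, +64), (+32, -64), (-32, 0); tin and jar in the other two, all within 5 mm of centred
- mat: fixed flat grey rubber mat, 190 x 190 mm, 3 mm thick: the side area for the can and bottles. Origin: centre of its underside, on the table; x and y along its edges.
- chip (a point): the processor of the board in the holder: centre of the top face of its silvery lid (38 x 38 mm), which is level and 29 mm above the table; x and y along the lid's (and the board's) edges, z up. The green board is 170 x 170 mm and fixed. Within 38 mm of the centre nothing on it stands higher than the lid; farther out connectors reach at most 54 mm above the table.
- heatsink_center (a point): bare aluminium finned heat sink, loose, 42 x 42 mm and 50 mm high, upright plate fins running along its x, so that its two outer fins are flat faces looking to +y and -y; solid enough to be gripped across x or y. This point is its centre, 25 mm above its flat underside. About 0.13 kg.
- can_center (a point): aerosol can, loose, upright: white and grey can of 45 mm diameter up to 100 mm, above it a grey round cap of 36 mm diameter from 100 to 140 mm, the top. This point is on its axis half-way up, 70 mm above its underside; z along its axis, up. About 0.2 kg.
- amber_center (a point): round amber glass bottle, loose, upright: 48 mm diameter up to 76 mm, then shoulder and neck, and a black round screw cap of 27 mm diameter from 93 to 118 mm, the top. This point is on its axis half-way up, 59 mm above its underside; z along its axis, up. About 0.18 kg.
- square_center (a point): square white plastic bottle, loose, upright: 44 x 44 mm up to 92 mm, then shoulder and neck, and a grey round cap of 32 mm diameter from 103 to 128 mm, the top. This point is on its axis half-way up, 64 mm above its underside; z up, x and y square to its sides. Square in its cell within 0.1 rad; it fits only so. About 0.17 kg.
- tin_center (a point): low round steel tin of brass wool (tip cleaner), loose, 46 mm diameter, about 30 mm high, in a near corner cell of the tray; stays there. This point is on its axis, 14 mm above its underside.
- jar_center (a point): low round glass jar with a white lid (44 mm diameter, 32 mm high), loose, in the other near corner cell of the tray; stays there. This point is its centre, 16 mm above its underside.
Mind the look-alikes: they are no part of the job. Leave any purple look-alike of the part that bears heatsink_center alone.

How it is judged:
On the way, in this order (a step that is already met when the one before it is completed fails the run):
1. the can and both bottles stand upright on the mat, released, the heat sink still in its cell (x of can_center in the frame of mat between -0.095 and 0.095 m and y of can_center in the frame of mat between -0.095 and 0.095 m and z of can_center in the frame of mat below 0.081 m and angle between each of can_center, amber_center, square_center's own z axis and vertical below 0.15 rad and contact force between the fingers and can below 0.2 N and x of amber_center in the frame of mat between -0.095 and 0.095 m and y of amber_center in the frame of mat between -0.095 and 0.095 m and z of amber_center in the frame of mat below 0.07 m and contact force between the fingers and amber below 0.2 N and x of square_center in the frame of mat between -0.095 and 0.095 m and y of square_center in the frame of mat between -0.095 and 0.095 m and z of square_center in the frame of mat below 0.075 m and contact force between the fingers and square below 0.2 N and distance of heatsink_center from where it was at the start of the episode below 0.03 m), for 0.2 s.
2. the heat sink sits flat, centred and square on the processor, released (horizontal distance between heatsink_center and chip below 0.01 m and z of heatsink_center in the frame of chip between 0.02 and 0.03 m and angle between heatsink_center's own z axis and vertical below 0.1 rad and (angle between the x axis of heatsink_center and the x axis of chip, either way round below 0.2 rad or angle between the x axis of heatsink_center and the y axis of chip, either way round below 0.2 rad) and contact force between the fingers and heatsink below 0.2 N), for 0.3 s.
At the end, for the whole second after the job is handed in: heat sink flat on the processor lid, within 10 mm of its centre and 0.2 rad of square (any quarter turn); can and bottles upright on the floor of the cells they started in (within 20 mm of where each was); tin and jar within 20 mm of where they were; all at rest (horizontal distance between heatsink_center and chip below 0.01 m and z of heatsink_center in the frame of chip between 0.02 and 0.03 m and angle between each of heatsink_center, can_center, amber_center, square_center's own z axis and vertical below 0.1 rad and (angle between the x axis of heatsink_center and the x axis of chip, either way round below 0.2 rad or angle between the x axis of heatsink_center and the y axis of chip, either way round below 0.2 rad) and distance of each of can_center, amber_center, square_center, tin_center, jar_center from where it was at the start of the episode below 0.02 m and linear speed of each of can, amber, square, heatsink below 0.02 m/s); the robot touches nothing.
It fails at once if the can or a bottle tips by more than 0.6 rad (angle between any of can_center, amber_center, square_center's own z axis and vertical above 0.6 rad).
It fails at once if the can or a bottle is let go more than 20 mm above where it would stand ((height (world z) of can_center above 0.094 m and contact force between the fingers and can below 0.02 N) or (height (world z) of amber_center above 0.083 m and contact force between the fingers and amber below 0.02 N) or (height (world z) of square_center above 0.088 m and contact force between the fingers and square below 0.02 N)).
It fails at once if the heat sink is let go in the air, more than 20 mm higher than it sits on the processor (height (world z) of heatsink_center above 0.074 m and contact force between the fingers and heatsink below 0.02 N).
It also fails if it takes over 147 s, if anything falls off the work surface, if the arm or the gripper's body presses on something with over 40 N, if the wrist force passes 120 N, or if a joint passes its speed limit or range.

### The arm

A 7-joint arm with a two-finger parallel gripper is mounted at the origin on the work surface. World frame = base frame: x ahead of the robot, y to its left, z up, the work surface at z = 0. Lengths are in m, angles in rad, forces in N, time in s.
With the tool pointing down it reaches from about 0.35 to 0.9 m from the base axis. Payload 7.2 kg.
Tool frame: the origin (TCP) lies on the centre line of the jaws, within the pads' length; the fingertips stand 25 mm ahead of it and the grasp point (between the pads) lies 6 mm ahead of it; z points along the fingers, y is the line along which they close (so a half turn about z gives the same grasp; the last joint's range is limited). The gripper opens to 85 mm and grips with 20 to 120 N. Pads are 22 mm wide; open, the fingers measure 114 mm over their backs; the gripper's body (76 mm by 85 mm) begins 54 mm behind the grasp point. The pads swing forward as they close: fully open they stand 13 mm farther back than shut.
Start: joints at [1.04, 0.411, -0.013, 1.596, 0.006, 1.134, -0.082], TCP at [0.279, -0.559, 0.223] pointing down, gripper open.
Joint ranges: [-2.95, 2.95], [-0.29, 1.99], [-1.47, 1.44], [0.14, 2.54], [-1.03, 4.17], [0.13, 1.85], [-2.86, 2.86]. Speed limits (rad/s): [2.39, 2.39, 3.01, 3.01, 3.14, 3.14, 3.14].

### API

Orientations are given as a unit quaternion [w, x, y, z].
In Python, from workcell import * gives the robot as it stands.
- The arm moves only by the shell command python3 -m handwheel 'ROWS' [FORCE]. ROWS is JSON, a list that holds one entry, the list of rows, each a list of 7 numbers: the shift along the world's x, y, z in cm, then the turn, a rotation vector about the world's x, y, z in degrees, then the finger opening in cm, from 0 to 8.54. In form: [[[x, y, z, rx, ry, rz, fingers], ...]]. A call has 1 to 12 rows; each row is the pose to reach, as a shift and turn from the pose commanded when the call began; what a row does not reach only later rows make up. A row lasts 1/12 s, in which the tool goes at most 41.7 mm and 7.16 degrees, less where a joint would pass 70% of its speed; a pose out of reach is approached as far as the arm can. A call with a gripper value outside its range is refused whole. The fingers move at their own pace and stop on an object; FORCE is the grip in N (left out, the last holds). Time passes only in rows, so rows that repeat a pose let the fingers close. It gives the time, the measured TCP pose, the force, the opening and the grip force at its end, in the units of the state.
- state(): the state, without advancing time (a new reading comes with each control period).
- read_camera(name): name is "scene" or "top"; returns a dict with "color" (480x640x3 uint8, red, green, blue), "depth" (480x640 float32, m along the optical axis (not along the pixel's ray), 0 where there is no reading), "intrinsics" (3x3 intrinsics, pixels), "k1" (the pictures are not rectified: a ray, as slopes to the right and down, at radius r is drawn at 1 + k1 r^2 times it, then the intrinsics apply), "pose" (4x4, takes a point from camera to world coordinates). Camera axes: x right, y down, z forward; pixel columns grow to the right and rows downward; lengths in m; the calibration is good to about 2 mm. A picture is of the moment at which its call begins.
- close_job(): hands the job in; it is judged then, once.
Trained networks look in a picture, given as the dict that the camera call returned (one of the last four; its "shot" number tells which), for a name from the list of things; names that differ only in an ending like _2 or _b are one class to them, and where a whole thing is asked for, a point or a joint stands for the part that bears it (a point fixed in the world has none). Each returns a list of dicts, best first, with "score" (0 to 1); they miss things now and then, are a little off and sometimes report something else, mostly with a low value. They report only what shows in the picture. A call takes as long as a camera call. They do not tell look-alikes from the thing itself.
- spot_in(query, picture): "bbox" ([centre column, centre row, width, height] in pixels, round what is visible of it).
- place_of(query, picture): "uv" ([column, row] in pixels: a listed point, or the origin of a listed thing).
The state is a dict: "t": time; "qpos": joint angles; "qd": joint speeds; "effort": joint torques, N m; "position": TCP position; "tool_rot": TCP orientation; "ft_force": force on the tool from outside, world axes, zero at the start; "wrist_torque": the same for the moment, N m; "finger_gap": opening from 0.0 (shut) to 1.0 (fully open); "grasp_force": force on a finger pad.
Only numpy, scipy, OpenCV 4.12 (cv2) and the standard library are available. Lean on these libraries where they do the work, as an engineer would, in place of code of your own. Each camera call takes 0.05 s, during which the arm holds its last target. There are 200 camera calls.

## Working session

There is one attempt and no reset: what is moved stays moved. The work goes in short steps, Python scripts to look and compute and a shell command to move; the robot and the scene stay as the last step left them, time stands still between calls to the robot, and variables do not carry over. Pictures are saved under pics/ and viewed, at most 14 in all, crops included, and the job is handed in when it is done.

```bash
ls; mkdir -p pics; cat > h.py <<'E'
from workcell import *
import numpy as np, cv2
def ray(p,uv):
    K=p["intrinsics"];d=np.array([(uv[0]-K[0,2])/K[0,0],(uv[1]-K[1,2])/K[1,1]]);s=d.copy()
    for _ in range(20): s=d/(1+p["k1"]*(s@s))
    return np.array([s[0],s[1],1.])
def at_z(p,uv,z):
    T=p["pose"];r=T[:3,:3]@ray(p,uv);o=T[:3,3];return o+r*(z-o[2])/r[2]
def cloud(p):
    K=p["intrinsics"];v,u=np.mgrid[:480,:640];x=(u-K[0,2])/K[0,0];y=(v-K[1,2])/K[1,1];sx,sy=x,y
    for _ in range(20):
        f=1+p["k1"]*(sx**2+sy**2);sx,sy=x/f,y/f
    d=p["depth"];c=np.stack([sx*d,sy*d,d],-1);w=c@p["pose"][:3,:3].T+p["pose"][:3,3];w[d==0]=np.nan;return w
def save(p,n):cv2.imwrite("pics/"+n,p["color"][:,:,::-1])
E
python3 - <<'E'
from h import *
s=state();print(s["t"],s["position"],s["tool_rot"],s["finger_gap"])
for n in("top","scene"):
    p=read_camera(n);save(p,n+"0.png");np.save(n+"0.npy",cloud(p));print(n,p["pose"][:3,3],p["pose"][:3,2],p["k1"])
    for q in["heatsink_center","can_center","amber_center","square_center","tin_center","jar_center","chip","mat","tray"]:
        print(q,[(np.round(r["uv"]),round(r["score"],2)) for r in place_of(q,p)][:4])
E
```

```text
pics
0.0 [ 0.27876672 -0.55880162  0.22185261] [-7.85492143e-04  9.73338283e-01  2.29372867e-01 -2.42729151e-04] 0.9972346996304398
top [ 0.28249338 -0.04877406  1.18989329] [ 0.17138224 -0.0081593  -0.98517083] -0.002890424343484177
heatsink_center [(array([442., 292.]), 0.9), (array([416., 216.]), 0.82), (array([345., 267.]), 0.82), (array([407., 283.]), 0.62)]
can_center [(array([418., 239.]), 0.56)]
amber_center [(array([439., 214.]), 0.6)]
square_center [(array([391., 218.]), 0.85)]
tin_center [(array([395., 241.]), 0.75)]
jar_center [(array([440., 238.]), 0.53)]
chip [(array([299., 187.]), 0.91)]
mat [(array([191., 232.]), 0.77)]
tray [(array([412., 229.]), 0.66)]
scene [ 0.97954527 -0.47902474  0.74253323] [-0.51647451  0.46882986 -0.7165561 ] -0.019931949847533194
heatsink_center [(array([104., 369.]), 0.98), (array([187., 278.]), 0.86), (array([264., 254.]), 0.76), (array([140., 301.]), 0.69)]
can_center [(array([199., 312.]), 0.89)]
amber_center [(array([191., 355.]), 0.97)]
square_center [(array([245., 307.]), 0.96)]
tin_center [(array([227., 308.]), 0.6)]
jar_center [(array([176., 352.]), 0.7), (array([226., 341.]), 0.27)]
chip [(array([369., 282.]), 0.69)]
mat [(array([417., 200.]), 0.9)]
tray [(array([214., 340.]), 0.86)]
```

View pics/top0.png

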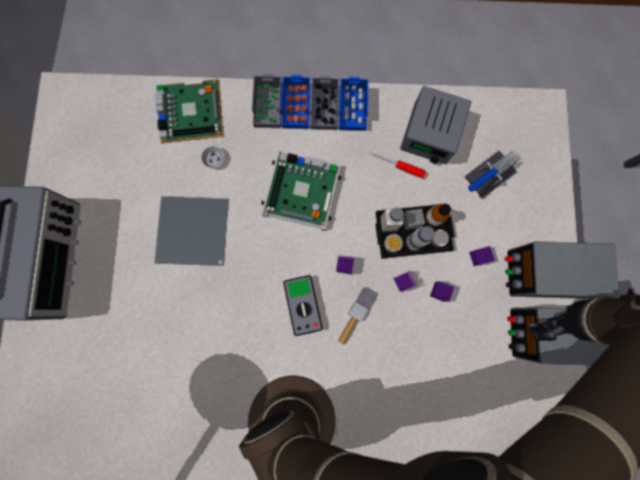

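View pics/scene0.png

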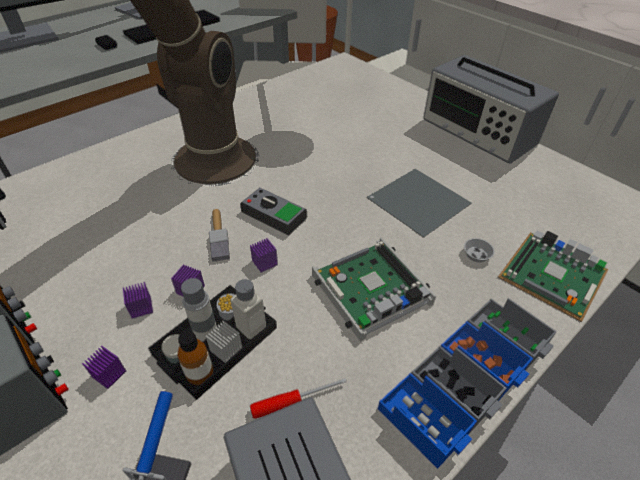

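```bash
python3 - <<'E'
import cv2
im=cv2.imread("pics/top0.png")[180:310,330:470]
cv2.imwrite("pics/crop0.png",cv2.resize(im,None,fx=4.3,fy=4.3,interpolation=cv2.INTER_CUBIC))
E
```

```text
(no output)
```

View pics/crop0.png

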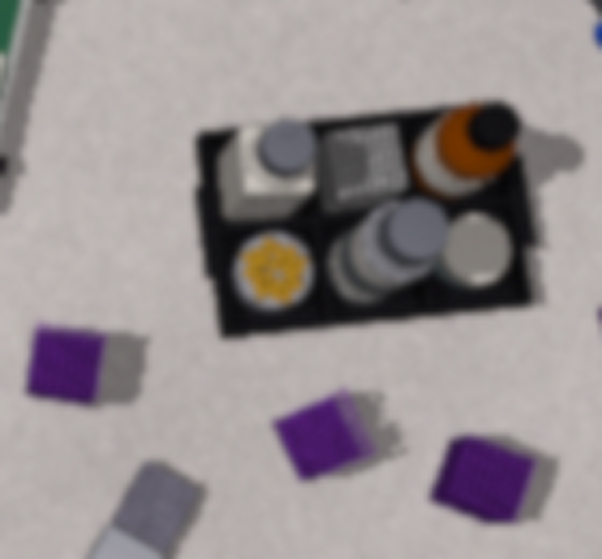

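The picture shows these heat-sink candidates in the top view: bare grey in the tray (415,216), and purple ones at (346,265), (405,281), (443,291) and (483,256). I choose the bare grey one at (415,216); the crop confirms it sits between the white square bottle (391,218) and the amber bottle (439,214). The can is at (418,239). The board in the holder is at (302,189); the one at (190,108) has no holder.

```bash
python3 - <<'E'
from h import *
p=read_camera("top");W=cloud(p);c=p["color"].astype(int);s=read_camera("scene");S=cloud(s)
def rep(n,m,A):
    q=A[m];q=q[np.isfinite(q).all(1)]
    print(n,len(q),np.round(q.mean(0),4) if len(q) else "", (np.round((q.min(0)+q.max(0))/2,4)) if len(q) else "")
for cam,A,C in(("top",W,c),("scene",S,s["color"].astype(int))):
    print(cam)
    for n,lo,hi in(("can",.138,.15),("sq",.1265,.1375),("amb",.1165,.1265)):
        for_=(A[...,2]>lo)&(A[...,2]<hi)
        guess=dict(can=(.50,-.26),sq=(.54,-.2),amb=(.54,-.3))[n]
        g=for_&(np.hypot(A[...,0]-guess[0],A[...,1]-guess[1])<.06)
        q=A[g];print(n,len(q),np.round(np.median(q,0),4) if len(q) else"",np.round(q.min(0),3) if len(q) else"",np.round(q.max(0),3)if len(q) else"")
# caps by known height via networks
for n,uv in(("can",(425,232)),("sq",(397,214)),("amb",(444.5,210))):
    print(n,at_z(p,uv,dict(can=.144,sq=.132,amb=.122)[n])[:2])
# chip lid
roi=np.zeros((480,640),bool);roi[172:206,282:320]=True
m=(roi&(c.min(2)>140)&(c.max(2)-c.min(2)<40)).astype(np.uint8)
def fit(m,z,name):
    n,l,st,ce=cv2.connectedComponentsWithStats(m);i=1+np.argmax(st[1:,4])
    v,u=np.nonzero(l==i);pts=np.array([at_z(p,(a,b),z)[:2] for a,b in zip(u,v)],np.float32)
    print(name,len(pts),pts.mean(0),cv2.minAreaRect(pts))
fit(m,.029,"lid")
roi[:]=0;roi[160:240,225:255]=0
roi[185:275,145:240]=True
fit((roi&(c.max(2)<130)).astype(np.uint8),.003,"mat")
roi[:]=0;roi[195:262,368:462]=True
fit((roi&(c.max(2)<45)).astype(np.uint8),.026,"tray")
roi[:]=0;roi[150:230,260:345]=True
g=(c[...,1]>c[...,0]+25)&(c[...,1]>c[...,2]+8)&roi
fit(cv2.morphologyEx(g.astype(np.uint8),cv2.MORPH_CLOSE,np.ones((9,9))),.025,"board")
g=(W[...,2]>.045)&(W[...,2]<.06)&(W[...,0]>.49)&(W[...,0]<.6)&(W[...,1]>-.29)&(W[...,1]<-.21)
fit(g.astype(np.uint8),.054,"heatsink")
print(np.nanmedian(W[200:260,165:220,2]))
E
```

```text
top
can 39 [ 0.4812 -0.3111  0.1432] [ 0.467 -0.319  0.139] [ 0.494 -0.306  0.149]
sq 94 [ 0.527  -0.2483  0.1325] [ 0.511 -0.259  0.127] [ 0.543 -0.237  0.136]
amb 7 [ 0.5117 -0.2514  0.122 ] [ 0.482 -0.308  0.118] [ 0.514 -0.246  0.126]
scene
can 85 [ 0.4841 -0.3117  0.1431] [ 0.469 -0.32   0.139] [ 0.497 -0.304  0.146]
sq 188 [ 0.5305 -0.2478  0.1316] [ 0.513 -0.26   0.127] [ 0.544 -0.234  0.135]
amb 112 [ 0.5277 -0.2644  0.1216] [ 0.486 -0.334  0.117] [ 0.544 -0.242  0.126]
can [ 0.47894673 -0.31850079]
sq [ 0.52477614 -0.25202574]
amb [ 0.54122456 -0.37445822]
lid 143 [ 0.61162853 -0.00646528] ((0.6115741729736328, -0.0064697712659835815), (0.03361378610134125, 0.03329677879810333), 78.29320526123047)
mat 4576 [0.4893607  0.29254442] ((0.49091577529907227, 0.2922130823135376), (0.1896190643310547, 0.18999479711055756), 89.46646118164062)
tray 1074 [ 0.48562765 -0.3187674 ] ((0.5046905875205994, -0.3208499848842621), (0.1279579997062683, 0.2066926658153534), 7.731873035430908)
board 2973 [ 0.60475194 -0.00525965] ((0.6156766414642334, -0.007550477981567383), (0.16551190614700317, 0.17578046023845673), 78.3792953491211)
heatsink 27 [ 0.51613146 -0.23519932] ((0.5191261172294617, -0.23375776410102844), (0.04690604656934738, 0.019801538437604904), 32.801971435546875)
0.002314903145250513
```

```bash
python3 - <<'E'
from h import *
for cam in("top","scene"):
    W=np.load(cam+"0.npy")
    for n,h,r,g in(("can",.144,.018,(.478,-.317)),("sq",.132,.016,(.526,-.251)),("amb",.122,.0135,(.541,-.374)),("hs",.054,.027,(.533,-.313))):
        d=np.hypot(W[...,0]-g[0],W[...,1]-g[1])
        q=W[(abs(W[...,2]-h)<.006)&(d<r+.012)]
        (cx,cy),rr=cv2.minEnclosingCircle(q[:,:2].astype(np.float32))
        print(cam,n,len(q),np.round(np.median(q,0),4),"circ",round(cx,4),round(cy,4),round(rr,4))
        if n=="hs":
            print(cv2.minAreaRect(q[:,:2].astype(np.float32)))
p=read_camera("top")
for q in["can_center","amber_center","square_center","tray","chip","mat","tin_center","jar_center"]:
    z=dict(can_center=.074,amber_center=.063,square_center=.068,tray=0,chip=.029,mat=0,tin_center=.018,jar_center=.02)[q]
    r=place_of(q,p); print(q,[np.round(at_z(p,x["uv"],z)[:2],4) for x in r[:1]])
s=read_camera("scene")
for q in["can_center","amber_center","square_center","tray","chip","mat"]:
    z=dict(can_center=.074,amber_center=.063,square_center=.068,tray=0,chip=.029,mat=0)[q]
    r=place_of(q,s); print(q,[np.round(at_z(s,x["uv"],z)[:2],4) for x in r[:1]])
for x in place_of("heatsink_center",p): print(np.round(at_z(p,x["uv"],.029)[:2],4),x["score"])
for x in place_of("heatsink_center",s): print("s",np.round(at_z(s,x["uv"],.029)[:2],4),x["score"])
E
```

```text
top can 162 [ 0.4767 -0.3229  0.1441] circ 0.4768 -0.3233 0.0179
top sq 120 [ 0.5264 -0.2515  0.1322] circ 0.527 -0.252 0.0162
top amb 92 [ 0.5467 -0.3763  0.1222] circ 0.5464 -0.377 0.0141
top hs 183 [ 0.5366 -0.3153  0.0532] circ 0.5361 -0.3155 0.0289
((0.5364533066749573, -0.3147948682308197), (0.042687248438596725, 0.04374254122376442), 11.059815406799316)
scene can 294 [ 0.4806 -0.3218  0.1431] circ 0.4785 -0.3213 0.0183
scene sq 233 [ 0.53   -0.25    0.1313] circ 0.5277 -0.2486 0.0172
scene amb 211 [ 0.5491 -0.3755  0.1209] circ 0.5479 -0.3756 0.0137
scene hs 432 [ 0.5356 -0.3135  0.0526] circ 0.5294 -0.3136 0.0356
((0.5278614163398743, -0.3143130838871002), (0.06368573755025864, 0.04298223555088043), 9.978168487548828)
can_center [array([ 0.4773, -0.3146])]
amber_center [array([ 0.5425, -0.3711])]
square_center [array([ 0.5344, -0.2587])]
tray [array([ 0.5054, -0.3257])]
chip [array([0.6216, 0.0015])]
mat [array([0.4841, 0.2917])]
tin_center [array([ 0.4775, -0.2666])]
jar_center [array([ 0.4882, -0.3907])]
can_center [array([ 0.4754, -0.3224])]
amber_center [array([ 0.5473, -0.3707])]
square_center [array([ 0.5226, -0.2523])]
tray [array([ 0.5057, -0.3156])]
chip [array([ 0.6045, -0.0011])]
mat [array([0.4987, 0.2974])]
[ 0.3673 -0.2968] 0.79
[ 0.4361 -0.495 ] 0.76
[ 0.4074 -0.1324] 0.71
[ 0.5441 -0.316 ] 0.56
[ 0.3364 -0.3841] 0.55
s [ 0.3616 -0.2892] 0.95
s [ 0.5387 -0.3113] 0.9
s [ 0.4068 -0.1294] 0.77
s [ 0.3519 -0.3868] 0.66
s [ 0.4504 -0.4969] 0.65
```

```bash
python3 -m handwheel '[[[3,3.5,2,0,0,-3,6],[6,7,2,0,0,-6,6],[9,10.5,2,0,0,-9,6],[12,14,2,0,0,-12,6],[15,17.5,2,0,0,-15,6],[18,21,2,0,0,-16,6],[19.9,23.6,2,0,0,-16,6],[19.9,23.6,2,0,0,-16,6],[19.9,23.6,2,0,0,-16,6],[19.9,23.6,2,0,0,-16,6]]]' 40
```

```text
t: 2.83
position: [0.4789, -0.322, 0.2427]
tool_rot: [-0.0, 0.996, 0.093, 0.0]
ft_force: [-0.8, -0.9, 0.8]
finger_gap: 0.702
grasp_force: 0.0
```

```bash
python3 -m handwheel '[[[-0.1,0,-3,0,0,0,6],[-0.1,0,-6,0,0,0,6],[-0.1,0,-8.5,0,0,0,6],[-0.1,0,-10,0,0,0,6],[-0.1,0,-11,0,0,0,6],[-0.1,0,-11,0,0,0,6],[-0.1,0,-11,0,0,0,3],[-0.1,0,-11,0,0,0,3],[-0.1,0,-11,0,0,0,3],[-0.1,0,-11,0,0,0,3],[-0.1,0,-11,0,0,0,3],[-0.1,0,-11,0,0,0,3]]]' 40
```

```text
t: 3.83
position: [0.4784, -0.3243, 0.1352]
tool_rot: [0.001, 0.996, 0.092, 0.002]
ft_force: [-0.7, 0.2, 5.3]
finger_gap: 0.352
grasp_force: 3.0
```

```bash
python3 -m handwheel '[[[0,0,1,0,0,0,3],[0,0,3,0,0,0,3],[0,0,5,0,0,0,3],[0,0,7,0,0,0,3],[0,0,9,0,0,0,3],[0,0,11,0,0,0,3],[0,0,13,0,0,0,3],[0,0,15,0,0,0,3],[0,0,16,0,0,0,3],[0,0,16,0,0,0,3]]]'; python3 - <<'E'
from h import *
save(read_camera("scene"),"s1.png")
E
```

```text
t: 4.67
position: [0.4781, -0.3239, 0.2962]
tool_rot: [0.002, 0.996, 0.092, 0.002]
ft_force: [0.3, -0.1, -0.3]
finger_gap: 0.351
grasp_force: 0.0
```

View pics/s1.png

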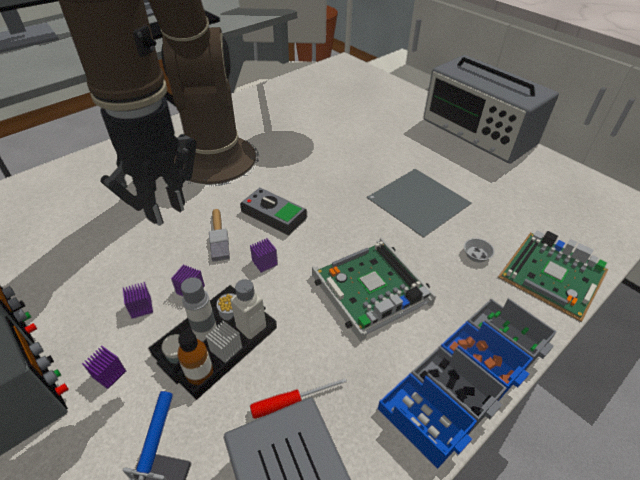

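The picture shows the empty gripper at (165,200) above the can (195,295), which is still in its cell, so the grip did not hold. I'll go down again, close, and look.

```bash
python3 -m handwheel '[[[0,0,0,0,0,0,6],[0,0,-1,0,0,0,6],[0,0,-4,0,0,0,6],[0,0,-7,0,0,0,6],[0,0,-10,0,0,0,6],[0,0,-13,0,0,0,6],[0,0,-15,0,0,0,6],[0,0,-16,0,0,0,6],[0,0,-16,0,0,0,6],[0,0,-16,0,0,0,6],[0,0,-16,0,0,0,6]]]'; python3 - <<'E'
from h import *
p=read_camera("scene");a=p["color"][120:360,80:320,::-1]
t=read_camera("top");b=t["color"][170:300,340:470,::-1]
cv2.imwrite("pics/c1.png",np.hstack([cv2.resize(a,(400,400),interpolation=2),cv2.resize(b,(400,400),interpolation=2)]))
W=cloud(p);q=W[(abs(W[...,2]-.144)<.005)&(np.hypot(W[...,0]-.4775,W[...,1]+.3225)<.03)];print(len(q),np.median(q,0))
s=state();print(s["position"],s["tool_rot"])
E
```

```text
t: 5.63
position: [0.4777, -0.3236, 0.1337]
tool_rot: [0.0, 0.996, 0.092, 0.001]
ft_force: [0.9, -0.4, 0.2]
finger_gap: 0.707
grasp_force: 0.0
290 [ 0.4800668  -0.32167988  0.14323601]
[ 0.4778201  -0.32376703  0.1341288 ] [7.58162528e-04 9.95795080e-01 9.16001031e-02 1.00254087e-03]
```

View pics/c1.png

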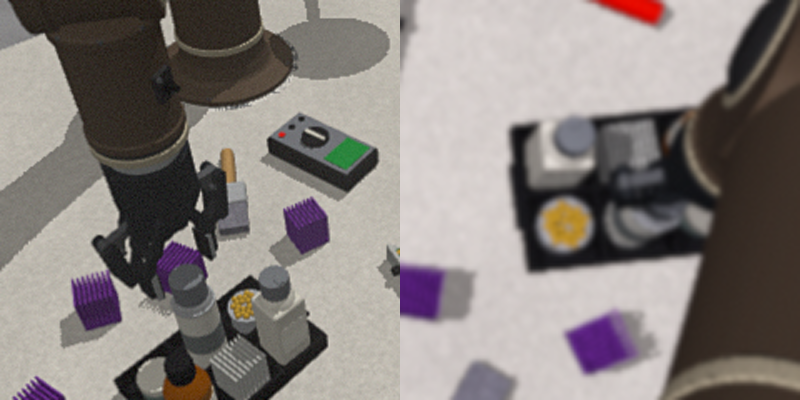

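```bash
python3 - <<'E'
from h import *
s=state();print(np.round(s["qpos"],3),s["position"])
for n in("top","scene"):
    p=read_camera(n);W=cloud(p);O=np.load(n+"0.npy")
    d=np.isfinite(W[...,2])&np.isfinite(O[...,2])&(np.linalg.norm(W-O,axis=-1)>.02)&(np.hypot(W[...,0]-.478,W[...,1]+.323)<.10)
    R=np.array([[np.cos(a:=np.radians(10.5)),np.sin(a)],[-np.sin(a),np.cos(a)]])
    q=W[d];l=(q[:,:2]-[.478,-.3237])@R.T
    for lo in np.arange(.09,.26,.01):
        m=(q[:,2]>=lo)&(q[:,2]<lo+.01)
        if m.sum()>3: print(n,round(lo,2),m.sum(),"x'",np.round(np.percentile(l[m,0],[3,50,97])*1e3),"y'",np.round(np.percentile(l[m,1],[3,50,97])*1e3))
E
```

```text
[ 0.579  0.422 -0.089  1.809  0.046  0.91  -0.917] [ 0.4778201  -0.32376703  0.1341288 ]
top 0.15 4 x' [-12. -11.  -8.] y' [29. 33. 35.]
top 0.19 22 x' [-13.  -8.  -0.] y' [31. 37. 59.]
top 0.2 18 x' [-13.  -9.   9.] y' [32. 38. 60.]
top 0.21 42 x' [-18.  -9.  15.] y' [23. 31. 62.]
top 0.22 20 x' [-18. -13.   8.] y' [19. 29. 64.]
top 0.23 23 x' [-17. -13.  15.] y' [20. 26. 64.]
top 0.24 39 x' [-17.  -4.  11.] y' [21. 61. 66.]
top 0.25 103 x' [-12.  -1.  10.] y' [34. 51. 65.]
scene 0.14 13 x' [-10.   3.  10.] y' [-36.  30.  35.]
scene 0.15 78 x' [-9.  7. 11.] y' [-43.  30.  42.]
scene 0.16 98 x' [-9.  7. 12.] y' [-44.  30.  43.]
scene 0.17 104 x' [-9.  7. 12.] y' [-44. -31.  43.]
scene 0.18 84 x' [-9.  7. 12.] y' [-44.  31.  39.]
scene 0.19 212 x' [-9. 10. 14.] y' [-61. -35.  57.]
scene 0.2 265 x' [-10.   6.  13.] y' [-62. -30.  60.]
scene 0.21 308 x' [-13.  10.  17.] y' [-64. -28.  62.]
scene 0.22 273 x' [-8. 12. 18.] y' [-65.  -1.  62.]
scene 0.23 291 x' [ 0. 11. 19.] y' [-66. -12.  64.]
scene 0.24 448 x' [-10.  11.  20.] y' [-68. -15.  64.]
scene 0.25 366 x' [-10.   4.  12.] y' [-65. -37.  63.]
```

The depth shows the gripper centred over the can, but the fingertips really stand at z≈0.144, about 26 mm higher than the reported pose implies. I'll go by what the camera measures.

```bash
python3 -m handwheel '[[[0,0.1,-1,0,0,0,6],[0,0.1,-2,0,0,0,6],[0,0.1,-2.8,0,0,0,6],[0,0.1,-2.8,0,0,0,6],[0,0.1,-2.8,0,0,0,6],[0,0.1,-2.8,0,0,0,3],[0,0.1,-2.8,0,0,0,3],[0,0.1,-2.8,0,0,0,3],[0,0.1,-2.8,0,0,0,3],[0,0.1,-2.8,0,0,0,3],[0,0.1,-2.8,0,0,0,3],[0,0.1,-2.8,0,0,0,3]]]' 40;  python3 - <<'E'
from h import *
p=read_camera("scene");cv2.imwrite("pics/c2.png",cv2.resize(p["color"][120:360,80:320,::-1],(480,480),interpolation=2))
W=cloud(p);O=np.load("scene0.npy")
s=state();P=s["position"]
d=np.isfinite(W[...,2])&(np.linalg.norm(W-O,axis=-1)>.02)&(np.hypot(W[...,0]-P[0],W[...,1]-P[1])<.05)
print(np.percentile(W[d][:,2],[.5,1,2,5]),s["finger_gap"],s["grasp_force"],s["ft_force"],P)
E
```

```text
t: 6.83
position: [0.4773, -0.3223, 0.1051]
tool_rot: [0.0, 0.996, 0.092, 0.0]
ft_force: [0.2, -0.6, 4.0]
finger_gap: 0.406
grasp_force: 40.1
[0.13548171 0.14759777 0.16486596 0.19049227] 0.40956898820878507 40.12708604335785 [-0.38712576  0.35704948  4.62326189] [ 0.47734509 -0.32235517  0.10508024]
```

View pics/c2.png

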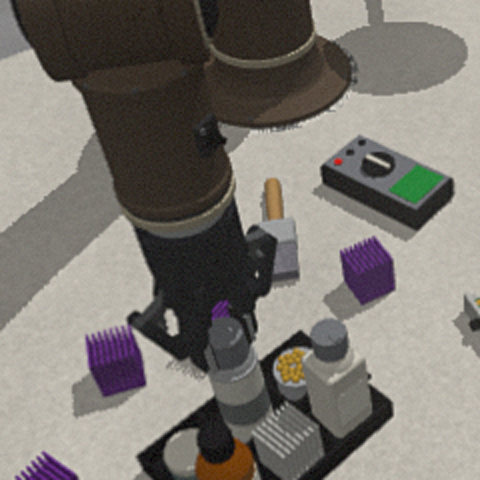

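```bash
python3 -m handwheel '[[[0,0,1,0,0,0,3],[0,0,3,0,0,0,3],[0,0,6,0,0,0,3],[0,0,9,0,0,0,3],[0,0,12,0,0,0,3],[0,0,14,0,0,0,3],[0,0,15,0,0,0,3],[0,0,15,0,0,0,3]]]'
python3 -m handwheel '[[[0,1,0,0,0,0,3],[0,3,0,0,0,0,3],[0,6,0,0,0,0,3],[0,9,0,0,0,0,3],[0,12,0,0,0,0,3],[0,15,0,0,0,0,3],[0,18,0,0,0,0,3],[0,21,0,0,0,0,3],[0,24,0,0,0,0,3],[0,27,0,0,0,0,3],[0,30,0,0,0,0,3],[0,33,0,0,0,0,3]]]'
```

```text
t: 7.55
position: [0.4778, -0.3228, 0.2572]
tool_rot: [0.001, 0.996, 0.092, 0.002]
ft_force: [0.3, 1.1, -2.0]
finger_gap: 0.408
grasp_force: 40.2
t: 8.55
position: [0.4751, 0.0097, 0.2527]
tool_rot: [-0.0, 0.996, 0.092, -0.002]
ft_force: [1.1, -0.1, -2.0]
finger_gap: 0.407
grasp_force: 40.2
```

```bash
python3 -m handwheel '[[[0,3,0,0,0,0,3],[-0.5,6,0,0,0,0,3],[-1,9,0,0,0,0,3],[-1.5,12,0,0,0,0,3],[-2,15,0,0,0,0,3],[-2.5,18,0,0,0,0,3],[-3,21,0,0,0,0,3],[-3.5,24,0,0,0,0,3],[-4,27,0,0,0,0,3],[-4.2,30,0,0,0,0,3],[-4.2,32,0,0,0,0,3],[-4.2,33.2,0,0,0,0,3]]]'
```

```text
t: 9.55
position: [0.4325, 0.3423, 0.2526]
tool_rot: [0.0, 0.996, 0.094, -0.002]
ft_force: [-0.3, -0.8, -2.0]
finger_gap: 0.41
grasp_force: 40.2
```

```bash
python3 -m handwheel '[[[0,0,-1,0,0,0,3],[0,0,-4,0,0,0,3],[0,0,-7,0,0,0,3],[0,0,-10,0,0,0,3],[0,0,-12,0,0,0,3],[0,0,-13.5,0,0,0,3],[0,0,-14.3,0,0,0,3],[0,0,-14.7,0,0,0,3],[0,0,-15,0,0,0,3],[0,0,-15.1,0,0,0,3],[0,0,-15.1,0,0,0,3]]]'
```

```text
t: 10.47
position: [0.4355, 0.3398, 0.1044]
tool_rot: [-0.0, 0.996, 0.091, 0.001]
ft_force: [0.1, -1.1, -1.5]
finger_gap: 0.413
grasp_force: 40.3
```

```bash
python3 -m handwheel '[[[0,0,0,0,0,0,5],[0,0,0,0,0,0,6],[0,0,0,0,0,0,6],[0,0,0,0,0,0,6],[0,0,1,0,0,0,6],[0,0,4,0,0,0,6],[0,0,8,0,0,0,6],[0,0,12,0,0,0,6],[0,0,14,0,0,0,6],[0,0,14,0,0,0,6]]]'
```

```text
t: 11.3
position: [0.4367, 0.3419, 0.25]
tool_rot: [-0.002, 0.996, 0.092, 0.004]
ft_force: [-0.0, 1.4, -0.6]
finger_gap: 0.704
grasp_force: 0.0
```

```bash
python3 -m handwheel '[[[0,-2,0,0,0,0,6],[0.5,-6,0,0,0,0,6],[1,-10,0,0,0,0,6],[2,-14,0,0,0,0,6],[2.5,-18,0,0,0,0,6],[3,-22,0,0,0,0,6],[4,-26,0,0,0,0,6],[5,-30,0,0,0,0,6],[5.5,-34,0,0,0,0,6],[6,-38,0,0,0,0,6],[7,-42,0,0,0,0,6],[8,-46,0,0,0,0,6]]]'
python3 -m handwheel '[[[0.5,-4,0,0,0,0,6],[1,-8,0,0,0,0,6],[1.2,-11,0,0,0,0,6],[1.2,-13.1,0,0,0,0,6],[1.2,-13.1,0,0,0,0,6],[1.2,-13.1,0,0,0,0,6],[1.2,-13.1,-1,0,0,0,6],[1.2,-13.1,-3,0,0,0,6],[1.2,-13.1,-5,0,0,0,6],[1.2,-13.1,-6,0,0,0,6],[1.2,-13.1,-6,0,0,0,6],[1.2,-13.1,-6,0,0,0,6]]]'
python3 - <<'E'
from h import *
s=state();P=s["position"];print(P)
p=read_camera("scene");W=cloud(p);O=np.load("scene0.npy")
for g in[(.527,-.2505,.132),(.435,.34,.143)]:
    q=W[(abs(W[...,2]-g[2])<.006)&(np.hypot(W[...,0]-g[0],W[...,1]-g[1])<.03)];print(len(q),np.median(q,0),cv2.minEnclosingCircle(q[:,:2].astype(np.float32)))
a=np.radians(10.5);R=np.array([[np.cos(a),np.sin(a)],[-np.sin(a),np.cos(a)]])
d=np.isfinite(W[...,2])&(np.linalg.norm(W-O,axis=-1)>.02)&(np.hypot(W[...,0]-P[0],W[...,1]-P[1])<.06)&(W[...,2]>.14)
q=W[d];l=(q[:,:2]-P[:2])@R.T
for lo in np.arange(.16,.26,.01):
    m=(q[:,2]>=lo)&(q[:,2]<lo+.01);print(round(lo,2),m.sum(),np.round(np.percentile(l[m],[2,98],axis=0)*1e3).ravel() if m.sum()>3 else"")
E
```

```text
t: 12.3
position: [0.5147, -0.1222, 0.2441]
tool_rot: [0.0, 0.996, 0.092, 0.0]
ft_force: [0.9, 0.3, 0.1]
finger_gap: 0.704
grasp_force: 0.0
t: 13.3
position: [0.527, -0.2501, 0.1835]
tool_rot: [-0.0, 0.996, 0.092, -0.0]
ft_force: [0.7, -0.2, 0.4]
finger_gap: 0.703
grasp_force: 0.0
[ 0.52703763 -0.25013532  0.18346673]
234 [ 0.53027227 -0.25022136  0.13127105] ((0.5284868478775024, -0.2491905689239502), 0.016632644459605217)
112 [0.43958043 0.33774556 0.14247391] ((0.4375748336315155, 0.3412931561470032), 0.01936037838459015)
0.16 0 
0.17 0 
0.18 0 
0.19 15 [-10. -37.  10.  34.]
0.2 89 [ -9. -43.  13.  38.]
0.21 117 [ -9. -44.  12.  43.]
0.22 110 [-10. -43.  13.  42.]
0.23 94 [ -9. -44.  13.  45.]
0.24 197 [ -8. -58.  15.  56.]
0.25 232 [-10. -59.  14.  58.]
```

```bash
python3 -m handwheel '[[[0,0,-3,0,0,0,6],[0,0,-6,0,0,0,6],[0,0,-7.5,0,0,0,6],[0,0,-8.2,0,0,0,6],[0,0,-8.2,0,0,0,6],[0,0,-8.2,0,0,0,2.5],[0,0,-8.2,0,0,0,2.5],[0,0,-8.2,0,0,0,2.5],[0,0,-8.2,0,0,0,2.5],[0,0,-8.2,0,0,0,2.5],[0,0,-8.2,0,0,0,2.5],[0,0,-8.2,0,0,0,2.5]]]' 40
```

```text
t: 14.35
position: [0.5283, -0.2514, 0.1036]
tool_rot: [0.001, 0.996, 0.092, 0.001]
ft_force: [-0.1, 2.1, 7.2]
finger_gap: 0.358
grasp_force: 39.6
```

```bash
python3 -m handwheel '[[[0,0,1,0,0,0,2.5],[0,0,3,0,0,0,2.5],[0,0,6,0,0,0,2.5],[0,0,9,0,0,0,2.5],[0,0,12,0,0,0,2.5],[0,0,14,0,0,0,2.5],[0,0,15,0,0,0,2.5],[0,0,15,0,0,0,2.5]]]'
```

```text
t: 15.02
position: [0.528, -0.2518, 0.2547]
tool_rot: [0.001, 0.996, 0.092, 0.002]
ft_force: [0.2, -0.7, -1.6]
finger_gap: 0.359
grasp_force: 40.1
```

```bash
python3 -m handwheel '[[[0,1,0,0,0,0,2.5],[0,3,0,0,0,0,2.5],[0,6,0,0,0,0,2.5],[0,10,0,0,0,0,2.5],[-0.5,14,0,0,0,0,2.5],[-1,18,0,0,0,0,2.5],[-1.5,22,0,0,0,0,2.5],[-2,26,0,0,0,0,2.5],[-2.5,30,0,0,0,0,2.5],[-3,34,0,0,0,0,2.5],[-3.5,38,0,0,0,0,2.5],[-3.7,42,0,0,0,0,2.5]]]'
python3 -m handwheel '[[[0,4,0,0,0,0,2.5],[0,6.5,0,0,0,0,2.5],[0,7.6,0,0,0,0,2.5],[0,7.6,-2,0,0,0,2.5],[0,7.6,-5,0,0,0,2.5],[0,7.6,-8,0,0,0,2.5],[0,7.6,-11,0,0,0,2.5],[0,7.6,-13,0,0,0,2.5],[0,7.6,-14.2,0,0,0,2.5],[0,7.6,-14.7,0,0,0,2.5],[0,7.6,-15,0,0,0,2.5],[0,7.6,-15.1,0,0,0,2.5]]]'
```

```text
t: 16.02
position: [0.4874, 0.1707, 0.2498]
tool_rot: [0.0, 0.996, 0.092, -0.002]
ft_force: [0.6, 0.6, -2.1]
finger_gap: 0.356
grasp_force: 40.1
t: 17.02
position: [0.4905, 0.2453, 0.1025]
tool_rot: [-0.0, 0.996, 0.092, 0.001]
ft_force: [-4.3, -1.7, 19.2]
finger_gap: 0.36
grasp_force: 42.0
```

```bash
python3 -m handwheel '[[[0,0,0,0,0,0,2.5],[0,0,0,0,0,0,2.5],[0,0,0,0,0,0,5],[0,0,0,0,0,0,6],[0,0,0,0,0,0,6],[0,0,0,0,0,0,6],[0,0,1,0,0,0,6],[0,0,4,0,0,0,6],[0,0,8,0,0,0,6],[0,0,12,0,0,0,6],[0,0,14,0,0,0,6]]]'
```

```text
t: 17.93
position: [0.4911, 0.246, 0.2462]
tool_rot: [-0.001, 0.996, 0.092, 0.003]
ft_force: [-0.5, -0.2, 0.8]
finger_gap: 0.701
grasp_force: 0.0
```

```bash
python3 -m handwheel '[[[0,-2,0,0,0,0,6],[0.5,-6,0,0,0,0,6],[1,-10,0,0,0,0,6],[1.5,-14,0,0,0,0,6],[2,-18,0,0,0,0,6],[2.5,-22,0,0,0,0,6],[3,-26,0,0,0,0,6],[3.5,-30,0,0,0,0,6],[4,-34,0,0,0,0,6],[4.5,-38,0,0,0,0,6],[5,-42,0,0,0,0,6],[5.5,-46,0,0,0,0,6]]]'
python3 -m handwheel '[[[0.2,-4,0,0,0,0,6],[0.2,-8,0,0,0,0,6],[0.2,-12,0,0,0,0,6],[0.2,-15,0,0,0,0,6],[0.2,-16.2,0,0,0,0,6],[0.2,-16.2,0,0,0,0,6],[0.2,-16.2,-2,0,0,0,5],[0.2,-16.2,-5,0,0,0,5],[0.2,-16.2,-8,0,0,0,5],[0.2,-16.2,-9,0,0,0,5],[0.2,-16.2,-9,0,0,0,5]]]'
```

```text
t: 18.93
position: [0.545, -0.2172, 0.2417]
tool_rot: [0.0, 0.996, 0.092, 0.0]
ft_force: [0.5, 0.8, -0.1]
finger_gap: 0.702
grasp_force: 0.0
t: 19.85
position: [0.546, -0.3745, 0.1482]
tool_rot: [-0.002, 0.996, 0.093, -0.002]
ft_force: [-0.1, 0.3, -0.1]
finger_gap: 0.582
grasp_force: 0.0
```

```bash
python3 -m handwheel '[[[0,0,-2,0,0,0,5],[0,0,-4,0,0,0,5],[0,0,-5.3,0,0,0,5],[0,0,-5.8,0,0,0,5],[0,0,-5.8,0,0,0,2],[0,0,-5.8,0,0,0,2],[0,0,-5.8,0,0,0,2],[0,0,-5.8,0,0,0,2],[0,0,-5.8,0,0,0,2],[0,0,-5.8,0,0,0,2],[0,0,-5.8,0,0,0,2]]]' 40
```

```text
t: 20.77
position: [0.5478, -0.3774, 0.0939]
tool_rot: [0.0, 0.996, 0.092, 0.001]
ft_force: [-0.4, 1.2, 6.3]
finger_gap: 0.301
grasp_force: 40.1
```

```bash
python3 -m handwheel '[[[0,0,1,0,0,0,2],[0,0,3,0,0,0,2],[0,0,6,0,0,0,2],[0,0,9,0,0,0,2],[0,0,12,0,0,0,2],[0,0,14,0,0,0,2],[0,0,15,0,0,0,2],[0,0,15,0,0,0,2]]]'
```

```text
t: 21.43
position: [0.5478, -0.3779, 0.2455]
tool_rot: [0.001, 0.996, 0.092, 0.002]
ft_force: [0.5, 1.2, -2.2]
finger_gap: 0.296
grasp_force: 39.6
```

```bash
python3 -m handwheel '[[[0,1,0,0,0,0,2],[0,3,0,0,0,0,2],[0,6,0,0,0,0,2],[0,10,0,0,0,0,2],[0,14,0,0,0,0,2],[0,18,0,0,0,0,2],[0,22,0,0,0,0,2],[0,26,0,0,0,0,2],[0,30,0,0,0,0,2],[0,34,0,0,0,0,2],[0,38,0,0,0,0,2],[0,42,0,0,0,0,2]]]'
python3 -m handwheel '[[[0,4,0,0,0,0,2],[0,8,0,0,0,0,2],[0,12,0,0,0,0,2],[0,16,0,0,0,0,2],[0,20,0,0,0,0,2],[0,24,0,0,0,0,2],[-0.2,27,0,0,0,0,2],[-0.2,29,0,0,0,0,2],[-0.2,29.7,0,0,0,0,2],[-0.2,29.7,0,0,0,0,2],[-0.2,29.7,-2,0,0,0,2],[-0.2,29.7,-5,0,0,0,2]]]'
python3 -m handwheel '[[[0,0,-3,0,0,0,2],[0,0,-6,0,0,0,2],[0,0,-8,0,0,0,2],[0,0,-9.2,0,0,0,2],[0,0,-9.7,0,0,0,2],[0,0,-10,0,0,0,2],[0,0,-10.1,0,0,0,2],[0,0,-10.1,0,0,0,2],[0,0,-10.1,0,0,0,2]]]'
```

```text
t: 22.43
position: [0.545, 0.045, 0.2406]
tool_rot: [-0.0, 0.996, 0.092, -0.002]
ft_force: [0.6, -0.2, -1.5]
finger_gap: 0.3
grasp_force: 39.6
t: 23.43
position: [0.5464, 0.339, 0.194]
tool_rot: [-0.0, 0.996, 0.091, 0.002]
ft_force: [1.1, -0.3, -0.9]
finger_gap: 0.297
grasp_force: 39.8
t: 24.18
position: [0.5459, 0.3397, 0.093]
tool_rot: [-0.0, 0.996, 0.091, 0.001]
ft_force: [0.6, -0.9, 0.5]
finger_gap: 0.298
grasp_force: 39.9
```

```bash
python3 -m handwheel '[[[0,0,0,0,0,0,4],[0,0,0,0,0,0,5],[0,0,0,0,0,0,5],[0,0,0,0,0,0,5],[0,0,1,0,0,0,5],[0,0,4,0,0,0,5],[0,0,8,0,0,0,5],[0,0,12,0,0,0,5],[0,0,15,0,0,0,5],[0,-4,15,0,0,0,6],[0,-8,15,0,0,0,6],[0,-12,15,0,0,0,6]]]'
python3 -m handwheel '[[[0,-4,0,0,0,0,6],[0,-8,0,0,0,0,6],[0,-12,0,0,0,0,6],[0,-16,0,0,0,0,6],[0,-20,0,0,0,0,6],[0,-24,0,0,0,0,6],[0,-28,0,0,0,0,6],[0,-32,0,0,0,0,6],[0,-32,0,0,0,0,6]]]'
python3 - <<'E'
from h import *
p=read_camera("top");save(p,"t2.png");W=cloud(p);c=p["color"].astype(int);s=read_camera("scene");S=cloud(s)
for n,A in(("top",W),("scene",S)):
  for k,g in dict(sq=(.49,.245,.131),can=(.435,.34,.143),amb=(.545,.34,.121),hs=(.536,-.3145,.053),lid=(.6116,-.0065,.029)).items():
    q=A[(abs(A[...,2]-g[2])<.006)&(np.hypot(A[...,0]-g[0],A[...,1]-g[1])<.033)]
    if k=="lid":continue
    if len(q): print(n,k,len(q),np.round(np.median(q,0),4),np.round(cv2.minEnclosingCircle(q[:,:2].astype(np.float32))[0],4),cv2.minAreaRect(q[:,:2].astype(np.float32)) if k=="hs" else"")
    else: print(n,k,"none")
for n,P in(("top",p),("scene",s)):
    c=P["color"].astype(int);A=cloud(P)
    m=(np.hypot(A[...,0]-.6116,A[...,1]+.0065)<.032)&(c.min(2)>(125 if n=="top" else 120))&(c.max(2)-c.min(2)<40)
    k,l,st,ce=cv2.connectedComponentsWithStats(m.astype(np.uint8));i=1+np.argmax(st[1:,4]);v,u=np.nonzero(l==i)
    pts=np.array([at_z(P,(a,b),.029)[:2] for a,b in zip(u,v)],np.float32);print(n,"lid",len(pts),pts.mean(0),cv2.minAreaRect(pts))
    print([np.round(at_z(P,x["uv"],.029)[:2],4) for x in place_of("chip",P)])
E
```

```text
t: 25.18
position: [0.5448, 0.2193, 0.2432]
tool_rot: [-0.0, 0.996, 0.093, 0.001]
ft_force: [1.1, -1.0, 0.1]
finger_gap: 0.703
grasp_force: 0.0
t: 25.93
position: [0.5441, -0.1103, 0.2423]
tool_rot: [0.002, 0.996, 0.086, -0.0]
ft_force: [0.5, 0.4, 0.7]
finger_gap: 0.706
grasp_force: 0.0
top sq 130 [0.4891 0.2423 0.1305] [0.4893 0.243 ] 
top can 168 [0.4363 0.3375 0.1419] [0.4356 0.3384] 
top amb 92 [0.5447 0.3381 0.1198] [0.5455 0.3378] 
top hs 197 [ 0.5364 -0.3152  0.0528] [ 0.5354 -0.3149] ((0.5362071394920349, -0.3151496648788452), (0.04257515072822571, 0.04328833147883415), 9.541074752807617)
scene sq 112 [0.4929 0.2437 0.13  ] [0.4897 0.246 ] 
scene can 114 [0.4392 0.3375 0.142 ] [0.4364 0.3414] 
scene amb 75 [0.5463 0.3388 0.1196] [0.5448 0.3396] 
scene hs 419 [ 0.5377 -0.3133  0.0521] [ 0.5376 -0.3124] ((0.5370957255363464, -0.31249094009399414), (0.04350971803069115, 0.04245324060320854), 10.304759979248047)
top lid 181 [ 0.611662   -0.00638232] ((0.6118949055671692, -0.006339343264698982), (0.037459831684827805, 0.03801398724317551), 80.1426773071289)
[array([ 0.614 , -0.0021])]
scene lid 258 [ 0.6130413  -0.00374047] ((0.6129061579704285, -0.0037864968180656433), (0.03811927139759064, 0.037653401494026184), 78.64501190185547)
[array([ 0.6088, -0.0011])]
```

View pics/t2.png

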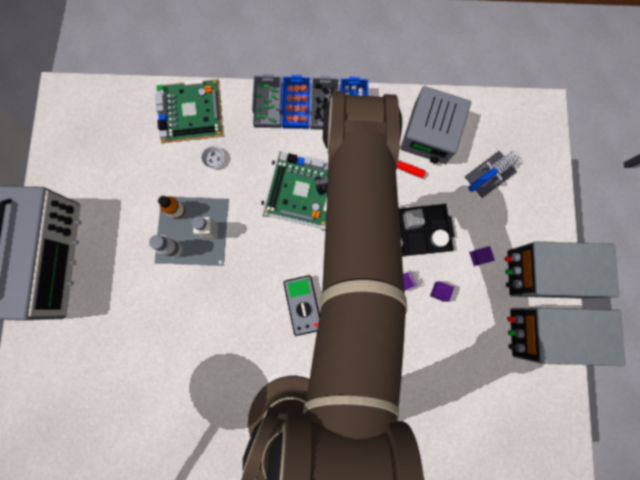

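```bash
python3 -m handwheel '[[[0,-4,0,0,0,0,6],[-0.5,-8,0,0,0,0,6],[-0.8,-12,0,0,0,0,6],[-0.8,-16,0,0,0,0,6],[-0.8,-19.5,0,0,0,0,6],[-0.8,-21.4,0,0,0,0,6],[-0.8,-21.4,-2,0,0,0,6],[-0.8,-21.4,-5,0,0,0,6],[-0.8,-21.4,-8,0,0,0,6],[-0.8,-21.4,-12,0,0,0,6],[-0.8,-21.4,-14,0,0,0,6],[-0.8,-21.4,-14,0,0,0,6]]]'
python3 -m handwheel '[[[0,0,-2,0,0,0,6],[0,0,-4,0,0,0,6],[0,0,-6,0,0,0,6],[0,0,-7.2,0,0,0,6],[0,0,-7.6,0,0,0,6],[0,0,-7.6,0,0,0,6],[0,0,-7.6,0,0,0,6]]]'
python3 - <<'E'
from h import *
s=state();P=s["position"];print(P)
p=read_camera("scene");W=cloud(p);cv2.imwrite("pics/c3.png",cv2.resize(p["color"][180:420,100:340,::-1],(600,600),interpolation=2))
O=np.load("scene0.npy")
a=np.radians(10.5);R=np.array([[np.cos(a),np.sin(a)],[-np.sin(a),np.cos(a)]])
d=np.isfinite(W[...,2])&(np.linalg.norm(W-O,axis=-1)>.02)&(np.hypot(W[...,0]-P[0],W[...,1]-P[1])<.06)&(W[...,2]<.09)
q=W[d];l=(q[:,:2]-P[:2])@R.T
for lo in np.arange(.02,.09,.01):
    m=(q[:,2]>=lo)&(q[:,2]<lo+.01);print(round(lo,2),m.sum(),np.round(np.percentile(l[m],[2,98],axis=0)*1e3).ravel() if m.sum()>3 else"")
E
```

```text
t: 27.13
position: [0.535, -0.3106, 0.0968]
tool_rot: [-0.003, 0.996, 0.093, -0.003]
ft_force: [0.2, 0.2, -0.5]
finger_gap: 0.703
grasp_force: 0.0
t: 27.72
position: [0.5381, -0.3142, 0.027]
tool_rot: [0.0, 0.996, 0.092, 0.001]
ft_force: [0.4, -0.1, 0.7]
finger_gap: 0.699
grasp_force: 0.0
[ 0.53805656 -0.31424935  0.02699535]
0.02 13 [-35. -50. -32. -43.]
0.03 2 
0.04 38 [ -9. -37.  12.  36.]
0.05 66 [ -9. -44.  12.  36.]
0.06 63 [ -9. -43.  12.  36.]
0.07 52 [-11. -37.  12.  36.]
0.08 49 [ -7. -42.  14.  36.]
```

View pics/c3.png

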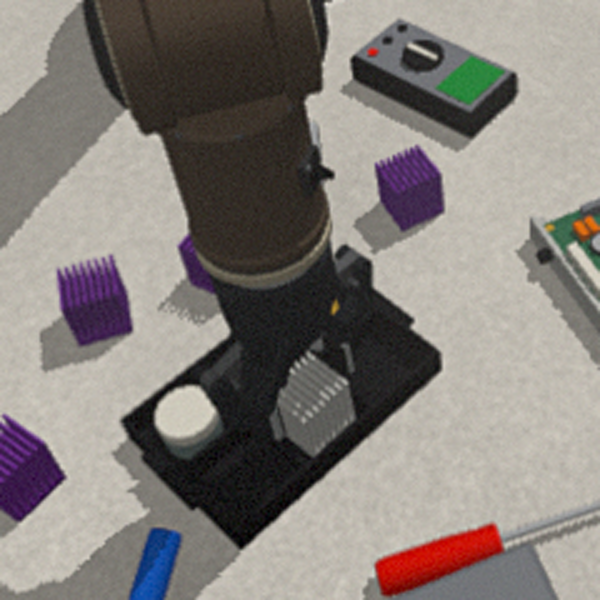

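```bash
python3 -m handwheel '[[[0,0,-0.3,0,0,0,6],[0,0,-0.3,0,0,0,6],[0,0,-0.3,0,0,0,3.5],[0,0,-0.3,0,0,0,3.5],[0,0,-0.3,0,0,0,3.5],[0,0,-0.3,0,0,0,3.5],[0,0,-0.3,0,0,0,3.5],[0,0,-0.3,0,0,0,3.5]]]' 40
```

```text
t: 28.43
position: [0.5373, -0.3144, 0.0233]
tool_rot: [0.0, 0.996, 0.092, 0.0]
ft_force: [-0.4, 1.2, 5.6]
finger_gap: 0.483
grasp_force: 42.0
```

```bash
python3 -m handwheel '[[[0,0,1,0,0,0,3.5],[0,0,3,0,0,0,3.5],[0,0,6,0,0,0,3.5],[0,0,9,0,0,0,3.5],[0,0,11,0,0,0,3.5],[0,0,12,0,0,0,3.5],[0,0,12,0,0,0,3.5],[0,0,12,0,0,0,3.5]]]'
```

```text
t: 29.1
position: [0.5367, -0.3142, 0.1423]
tool_rot: [0.0, 0.996, 0.092, -0.0]
ft_force: [0.2, -1.0, -0.8]
finger_gap: 0.479
grasp_force: 41.3
```

```bash
python3 -m handwheel '[[[0.5,2,0,0,0,-2,3.5],[1.2,5,0,0,0,-4,3.5],[2,8,0,0,0,-6,3.5],[2.8,11,0,0,0,-8,3.5],[3.5,14,0,0,0,-10,3.5],[4.2,17,0,0,0,-12,3.5],[5,20,0,0,0,-14,3.5],[5.7,23,0,0,0,-16,3.5],[6.5,26,0,0,0,-18,3.5],[7.1,29,0,0,0,-20,3.5],[7.6,30.9,0,0,0,-21,3.5],[7.6,30.9,0,0,0,-21,3.5]]]'
python3 -m handwheel '[[[0,0,-2,0,0,0,3.5],[0,0,-4,0,0,0,3.5],[0,0,-5.5,0,0,0,3.5],[0,0,-6,0,0,0,3.5],[0,0,-6,0,0,0,3.5],[0,0,-6,0,0,0,3.5],[0,0,-6,0,0,0,3.5]]]'
python3 - <<'E'
from h import *
print(state()["position"],state()["tool_rot"])
p=read_camera("scene");W=cloud(p);cv2.imwrite("pics/c4.png",cv2.resize(p["color"][160:360,270:470,::-1],(600,600),interpolation=2))
for lo in(.10,.105,.11,.115,.12):
    q=W[(W[...,2]>lo)&(W[...,2]<lo+.005)&(np.hypot(W[...,0]-.6123,W[...,1]+.005)<.03)]
    if len(q)>4: print(lo,len(q),np.median(q,0),cv2.minAreaRect(q[:,:2].astype(np.float32)))
E
```

```text
t: 30.1
position: [0.6124, 0.0016, 0.1403]
tool_rot: [-0.001, 0.996, -0.088, -0.002]
ft_force: [-0.1, 0.6, -1.0]
finger_gap: 0.484
grasp_force: 41.2
t: 30.68
position: [0.6134, -0.0054, 0.0832]
tool_rot: [-0.0, 0.996, -0.091, 0.0]
ft_force: [-0.4, -0.1, -0.8]
finger_gap: 0.479
grasp_force: 41.3
[ 0.61343771 -0.00543069  0.08320949] [-2.26331235e-05  9.95810193e-01 -9.14436477e-02  3.44109157e-04]
0.1 37 [ 0.63103148 -0.01844045  0.1023149 ] ((0.6297957897186279, -0.013578135520219803), (0.05008513852953911, 0.01278456300497055), 66.47443389892578)
0.105 93 [ 0.62342665 -0.00529186  0.10863028] ((0.6224680542945862, -0.0031385980546474457), (0.03734327107667923, 0.05360613763332367), 23.3791446685791)
0.11 214 [ 0.62016342 -0.00073554  0.11244493] ((0.6221595406532288, -0.0025501325726509094), (0.03653645142912865, 0.05542031303048134), 21.542030334472656)
0.115 32 [0.61998447 0.01416737 0.11663352] ((0.6226522326469421, -0.007376616820693016), (0.02955249510705471, 0.05242723226547241), 1.9015545845031738)
0.12 27 [0.61947498 0.01492156 0.12208263] ((0.6188127994537354, -0.007053829729557037), (0.02284334786236286, 0.05210397392511368), 1.7975283861160278)
```

View pics/c4.png

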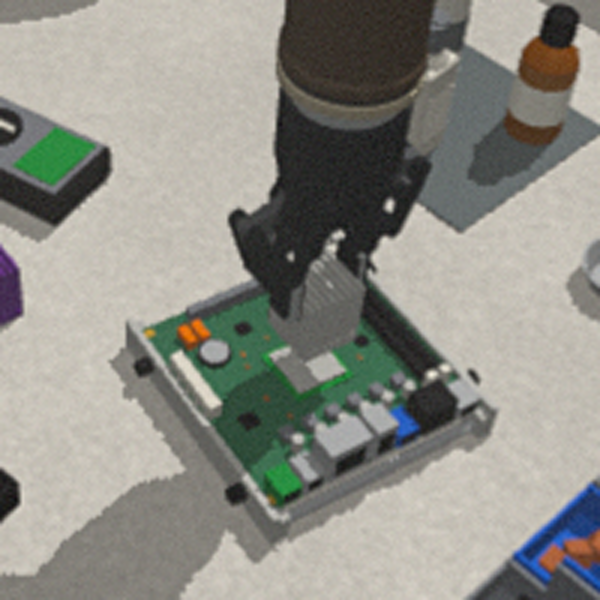

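```bash
python3 -m handwheel '[[[0,0,-1.5,0,0,0,3.5],[0,0,-2.5,0,0,0,3.5],[0,0,-3,0,0,0,3.5],[0,0,-3.3,0,0,0,3.5],[0,0,-3.5,0,0,0,3.5],[0,0,-3.5,0,0,0,3.5],[0,0,-3.5,0,0,0,3.5]]]'
```

```text
t: 31.32
position: [0.6133, -0.0052, 0.0483]
tool_rot: [-0.0, 0.996, -0.091, 0.0]
ft_force: [-1.5, -0.7, 1.5]
finger_gap: 0.481
grasp_force: 41.6
```

```bash
python3 -m handwheel '[[[0,0,0,0,0,0,4.5],[0,0,0,0,0,0,5.2],[0,0,0,0,0,0,5.4],[0,0,0,0,0,0,5.4],[0,0,1,0,0,0,5.4],[0,0,3,0,0,0,5.4],[0,0,7,0,0,0,5.4],[0,0,11,0,0,0,5.4],[0,0,15,0,0,0,5.4],[0,0,18.5,0,0,0,5.4],[0,0,18.5,0,0,0,5.4]]]'
python3 -m handwheel '[[[0,3,0,0,0,3,6],[-1,6,0,0,0,6,6],[-2,9,0,0,0,9,6],[-3,12,0,0,0,12,6],[-4,15,0,0,0,15,6],[-5,18,0,0,0,18,6],[-6,21,0,0,0,21,6],[-7,25,0,0,0,21,6],[-7,25,0,0,0,21,6]]]'
python3 - <<'E'
from h import *
print(state()["position"])
for n in("top","scene"):
    p=read_camera(n);W=cloud(p)
    q=W[(abs(W[...,2]-.078)<.008)&(np.hypot(W[...,0]-.6123,W[...,1]+.005)<.035)];print(n,len(q),np.round(np.median(q,0),4),cv2.minAreaRect(q[:,:2].astype(np.float32)))
    if n=="scene": cv2.imwrite("pics/c5.png",cv2.resize(p["color"][160:360,270:470,::-1],(600,600),interpolation=2))
E
```

```text
t: 32.23
position: [0.6167, -0.0049, 0.242]
tool_rot: [-0.001, 0.996, -0.091, 0.006]
ft_force: [1.2, -0.3, 0.4]
finger_gap: 0.632
grasp_force: 0.0
t: 32.98
position: [0.5391, 0.2543, 0.2336]
tool_rot: [-0.003, 0.995, 0.097, -0.0]
ft_force: [-1.8, 1.5, 0.4]
finger_gap: 0.704
grasp_force: 0.0
[0.5390692  0.25433518 0.23361054]
top 143 [ 0.6124 -0.0072  0.0781] ((0.6127591729164124, -0.007892517372965813), (0.04246016591787338, 0.04174560308456421), 78.05355072021484)
scene 405 [ 0.6147 -0.0065  0.0768] ((0.6140848398208618, -0.005091248080134392), (0.04398099333047867, 0.0441078320145607), 79.9622802734375)
```

View pics/c5.png

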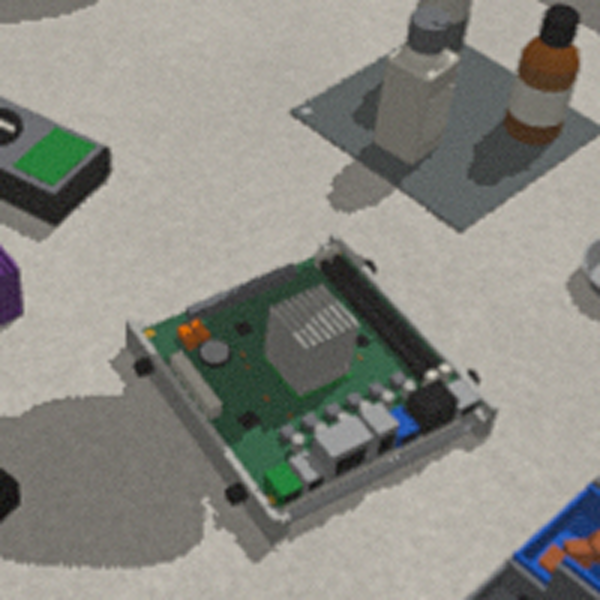

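```bash
python3 -m handwheel '[[[0.2,3,0,0,0,0,6],[0.2,6,0,0,0,0,6],[0.2,8.5,0,0,0,0,6],[0.2,9.5,0,0,0,0,6],[0.2,9.5,0,0,0,0,6],[0.2,9.5,-2,0,0,0,5.5],[0.2,9.5,-5,0,0,0,5.5],[0.2,9.5,-8,0,0,0,5.5],[0.2,9.5,-11,0,0,0,5.5],[0.2,9.5,-13,0,0,0,5.5],[0.2,9.5,-14.1,0,0,0,5.5],[0.2,9.5,-14.1,0,0,0,5.5]]]'
python3 -m handwheel '[[[0,0,0,0,0,0,5],[0,0,0,0,0,0,2],[0,0,0,0,0,0,2],[0,0,0,0,0,0,2],[0,0,0,0,0,0,2],[0,0,0,0,0,0,2],[0,0,0,0,0,0,2]]]' 40
```

```text
t: 34.08
position: [0.5447, 0.3364, 0.0892]
tool_rot: [0.002, 0.996, 0.091, -0.002]
ft_force: [-0.5, -0.6, -0.2]
finger_gap: 0.642
grasp_force: 0.0
t: 34.67
position: [0.5461, 0.3406, 0.0937]
tool_rot: [-0.001, 0.996, 0.092, 0.002]
ft_force: [0.4, 0.8, 6.3]
finger_gap: 0.299
grasp_force: 39.5
```

```bash
python3 -m handwheel '[[[0,0,1,0,0,0,2],[0,0,3,0,0,0,2],[0,0,6,0,0,0,2],[0,0,9,0,0,0,2],[0,0,12,0,0,0,2],[0,0,14,0,0,0,2],[0,0,15,0,0,0,2],[0,0,15,0,0,0,2]]]'
python3 -m handwheel '[[[0,-1,0,0,0,0,2],[0,-3,0,0,0,0,2],[0,-6,0,0,0,0,2],[0,-10,0,0,0,0,2],[0,-14,0,0,0,0,2],[0,-18,0,0,0,0,2],[0,-22,0,0,0,0,2],[0,-26,0,0,0,0,2],[0,-30,0,0,0,0,2],[0,-34,0,0,0,0,2],[0,-38,0,0,0,0,2],[0,-42,0,0,0,0,2]]]'
python3 -m handwheel '[[[0,-4,0,0,0,0,2],[0,-8,0,0,0,0,2],[0,-12,0,0,0,0,2],[0,-16,0,0,0,0,2],[0,-20,0,0,0,0,2],[0.2,-24,0,0,0,0,2],[0.2,-27,0,0,0,0,2],[0.2,-29,0,0,0,0,2],[0.2,-29.7,0,0,0,0,2],[0.2,-29.7,0,0,0,0,2],[0.2,-29.7,0,0,0,0,2]]]'
```

```text
t: 35.33
position: [0.5458, 0.3404, 0.2447]
tool_rot: [-0.001, 0.996, 0.092, 0.002]
ft_force: [0.4, -0.2, -1.2]
finger_gap: 0.297
grasp_force: 39.8
t: 36.33
position: [0.5429, -0.083, 0.2396]
tool_rot: [-0.0, 0.996, 0.091, -0.002]
ft_force: [0.7, 0.5, -1.4]
finger_gap: 0.3
grasp_force: 39.8
t: 37.25
position: [0.5462, -0.3763, 0.2399]
tool_rot: [-0.001, 0.996, 0.092, -0.001]
ft_force: [-0.5, 0.7, -1.7]
finger_gap: 0.299
grasp_force: 39.8
```

```bash
python3 -m handwheel '[[[0,0,-2,0,0,0,2],[0,0,-5,0,0,0,2],[0,0,-8,0,0,0,2],[0,0,-10.5,0,0,0,2],[0,0,-12,0,0,0,2],[0,0,-13,0,0,0,2],[0,0,-13.8,0,0,0,2],[0,0,-14.4,0,0,0,2],[0,0,-14.8,0,0,0,2],[0,0,-14.9,0,0,0,2],[0,0,-14.9,0,0,0,2]]]'
```

```text
t: 38.17
position: [0.5483, -0.3768, 0.0949]
tool_rot: [0.0, 0.996, 0.092, 0.001]
ft_force: [-1.5, 3.7, 5.4]
finger_gap: 0.297
grasp_force: 40.7
```

```bash
python3 -m handwheel '[[[0,0,0,0,0,0,4],[0,0,0,0,0,0,5],[0,0,0,0,0,0,5],[0,0,0,0,0,0,5],[0,0,1,0,0,0,5],[0,0,4,0,0,0,5],[0,0,8,0,0,0,5],[0,0,12,0,0,0,5],[0,0,15,0,0,0,5],[-0.5,4,15,0,0,0,6],[-1,8,15,0,0,0,6],[-1.5,12,15,0,0,0,6]]]'
python3 -m handwheel '[[[0,4,0,0,0,0,6],[-0.5,8,0,0,0,0,6],[-1,12,0,0,0,0,6],[-1.5,16,0,0,0,0,6],[-2,20,0,0,0,0,6],[-2.5,24,0,0,0,0,6],[-3,28,0,0,0,0,6],[-3.5,32,0,0,0,0,6],[-4,36,0,0,0,0,6],[-4.2,40,0,0,0,0,6],[-4.2,44,0,0,0,0,6],[-4.2,48,0,0,0,0,6]]]'
python3 -m handwheel '[[[0,2.2,0,0,0,0,6],[0,2.2,0,0,0,0,6],[0,2.2,-2,0,0,0,6],[0,2.2,-5,0,0,0,6],[0,2.2,-8,0,0,0,6],[0,2.2,-11,0,0,0,6],[0,2.2,-13,0,0,0,6],[0,2.2,-14.2,0,0,0,6],[0,2.2,-14.2,0,0,0,6],[0,2.2,-14.2,0,0,0,6]]]'
python3 -m handwheel '[[[0,0,0,0,0,0,5],[0,0,0,0,0,0,2.5],[0,0,0,0,0,0,2.5],[0,0,0,0,0,0,2.5],[0,0,0,0,0,0,2.5],[0,0,0,0,0,0,2.5],[0,0,0,0,0,0,2.5]]]' 40
```

```text
t: 39.17
position: [0.5318, -0.2565, 0.2441]
tool_rot: [0.0, 0.996, 0.091, 0.001]
ft_force: [0.6, 1.0, -0.2]
finger_gap: 0.703
grasp_force: 0.0
t: 40.17
position: [0.4898, 0.2245, 0.2439]
tool_rot: [0.0, 0.996, 0.091, 0.001]
ft_force: [0.9, 0.6, -0.4]
finger_gap: 0.701
grasp_force: 0.0
t: 41.0
position: [0.4904, 0.2445, 0.1013]
tool_rot: [0.0, 0.996, 0.091, 0.0]
ft_force: [1.4, -0.2, 0.7]
finger_gap: 0.704
grasp_force: 0.0
t: 41.58
position: [0.491, 0.2455, 0.1024]
tool_rot: [-0.001, 0.996, 0.092, 0.001]
ft_force: [-0.7, -0.0, 7.7]
finger_gap: 0.358
grasp_force: 39.5
```

```bash
python3 -m handwheel '[[[0,0,1,0,0,0,2.5],[0,0,3,0,0,0,2.5],[0,0,6,0,0,0,2.5],[0,0,9,0,0,0,2.5],[0,0,12,0,0,0,2.5],[0,0,14,0,0,0,2.5],[0,0,15,0,0,0,2.5],[0,0,15,0,0,0,2.5]]]'
python3 -m handwheel '[[[0,-1,0,0,0,0,2.5],[0,-3,0,0,0,0,2.5],[0,-6,0,0,0,0,2.5],[0.5,-10,0,0,0,0,2.5],[1,-14,0,0,0,0,2.5],[1.5,-18,0,0,0,0,2.5],[2,-22,0,0,0,0,2.5],[2.5,-26,0,0,0,0,2.5],[3,-30,0,0,0,0,2.5],[3.4,-34,0,0,0,0,2.5],[3.7,-38,0,0,0,0,2.5],[3.7,-42,0,0,0,0,2.5]]]'
python3 -m handwheel '[[[0,-4,0,0,0,0,2.5],[0,-6.5,0,0,0,0,2.5],[0,-7.6,0,0,0,0,2.5],[0,-7.6,0,0,0,0,2.5],[0,-7.6,-2,0,0,0,2.5],[0,-7.6,-5,0,0,0,2.5],[0,-7.6,-8,0,0,0,2.5],[0,-7.6,-10.5,0,0,0,2.5],[0,-7.6,-11.5,0,0,0,2.5],[0,-7.6,-11.5,0,0,0,2.5],[0,-7.6,-11.5,0,0,0,2.5]]]'
python3 - <<'E'
from h import *
p=read_camera("scene");cv2.imwrite("pics/c6.png",cv2.resize(p["color"][200:400,130:330,::-1],(600,600),interpolation=2))
E
```

```text
t: 42.25
position: [0.4909, 0.2452, 0.2534]
tool_rot: [-0.001, 0.996, 0.092, 0.002]
ft_force: [0.7, -0.2, -2.7]
finger_gap: 0.354
grasp_force: 40.2
t: 43.25
position: [0.5255, -0.1778, 0.2484]
tool_rot: [-0.0, 0.996, 0.091, -0.002]
ft_force: [1.2, -0.0, -2.2]
finger_gap: 0.354
grasp_force: 40.1
t: 44.17
position: [0.527, -0.2503, 0.1356]
tool_rot: [-0.0, 0.996, 0.092, -0.0]
ft_force: [-0.3, -1.4, -1.3]
finger_gap: 0.354
grasp_force: 40.1
```

View pics/c6.png

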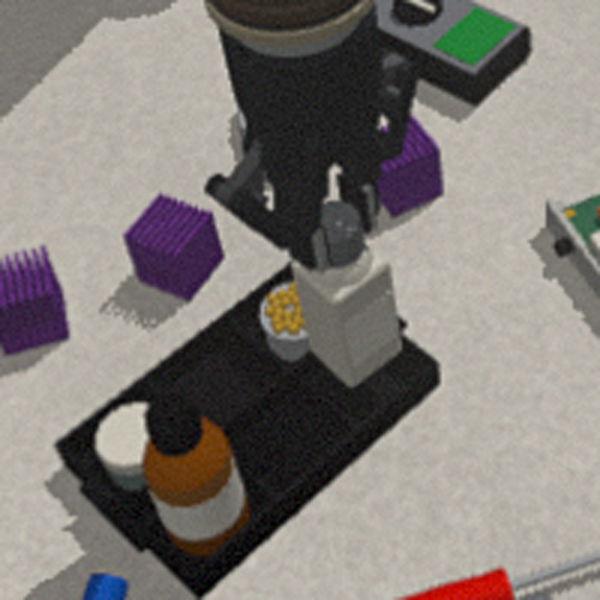

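The crop shows the square bottle at (350,310), square above its corner cell, with the amber bottle back in its own cell at (195,480). I'll lower it now.

```bash
python3 -m handwheel '[[[0,0,-0.8,0,0,0,2.5],[0,0,-1.6,0,0,0,2.5],[0,0,-2.3,0,0,0,2.5],[0,0,-2.8,0,0,0,2.5],[0,0,-3.2,0,0,0,2.5],[0,0,-3.4,0,0,0,2.5],[0,0,-3.4,0,0,0,2.5]]]'
```

```text
t: 44.8
position: [0.5282, -0.2511, 0.1035]
tool_rot: [0.0, 0.996, 0.092, 0.001]
ft_force: [-3.4, 2.1, 12.5]
finger_gap: 0.362
grasp_force: 41.7
```

```bash
python3 -m handwheel '[[[0,0,0,0,0,0,4],[0,0,0,0,0,0,6],[0,0,0,0,0,0,6],[0,0,0,0,0,0,6],[0,0,1,0,0,0,6],[0,0,4,0,0,0,6],[0,0,8,0,0,0,6],[0,0,12,0,0,0,6],[0,0,15,0,0,0,6],[-0.5,4,15,0,0,0,6],[-1,8,15,0,0,0,6],[-1.5,12,15,0,0,0,6]]]'
python3 -m handwheel '[[[-0.7,4,0,0,0,0,6],[-1.4,8,0,0,0,0,6],[-2.1,12,0,0,0,0,6],[-2.8,16,0,0,0,0,6],[-3.5,20,0,0,0,0,6],[-4.2,24,0,0,0,0,6],[-5,28,0,0,0,0,6],[-5.7,32,0,0,0,0,6],[-6.4,36,0,0,0,0,6],[-7,40,0,0,0,0,6],[-7.7,44,0,0,0,0,6],[-7.7,47.1,0,0,0,0,6]]]'
python3 -m handwheel '[[[0,0,0,0,0,0,6],[0,0,0,0,0,0,6],[0,0,-2,0,0,0,6],[0,0,-5,0,0,0,6],[0,0,-8,0,0,0,6],[0,0,-11,0,0,0,6],[0,0,-13,0,0,0,6],[0,0,-14.8,0,0,0,6],[0,0,-14.8,0,0,0,6],[0,0,-14.8,0,0,0,6]]]'
python3 -m handwheel '[[[0,0,0,0,0,0,5],[0,0,0,0,0,0,3],[0,0,0,0,0,0,3],[0,0,0,0,0,0,3],[0,0,0,0,0,0,3],[0,0,0,0,0,0,3],[0,0,0,0,0,0,3]]]' 40
```

```text
t: 45.8
position: [0.5118, -0.1304, 0.2531]
tool_rot: [0.0, 0.996, 0.091, 0.001]
ft_force: [0.8, -0.2, -1.0]
finger_gap: 0.707
grasp_force: 0.0
t: 46.8
position: [0.433, 0.3432, 0.2527]
tool_rot: [-0.001, 0.996, 0.093, 0.0]
ft_force: [0.7, 0.9, -0.2]
finger_gap: 0.705
grasp_force: 0.0
t: 47.63
position: [0.4353, 0.3383, 0.1036]
tool_rot: [0.001, 0.996, 0.091, -0.001]
ft_force: [0.2, 0.8, 0.6]
finger_gap: 0.701
grasp_force: 0.0
t: 48.22
position: [0.436, 0.3403, 0.1055]
tool_rot: [-0.001, 0.996, 0.092, 0.001]
ft_force: [-0.3, -0.3, 7.3]
finger_gap: 0.409
grasp_force: 40.0
```

Lift, then +4.2, −66.2 cm, then down 14.9 cm.

```bash
python3 -m handwheel '[[[0,0,1,0,0,0,3],[0,0,3,0,0,0,3],[0,0,6,0,0,0,3],[0,0,9,0,0,0,3],[0,0,12,0,0,0,3],[0,0,14,0,0,0,3],[0,0,15,0,0,0,3],[0,0,15,0,0,0,3]]]'
python3 -m handwheel '[[[0,-1,0,0,0,0,3],[0,-3,0,0,0,0,3],[0.3,-6,0,0,0,0,3],[0.6,-9,0,0,0,0,3],[0.9,-12,0,0,0,0,3],[1.2,-15,0,0,0,0,3],[1.5,-18,0,0,0,0,3],[1.8,-21,0,0,0,0,3],[2.1,-24,0,0,0,0,3],[2.4,-27,0,0,0,0,3],[2.7,-30,0,0,0,0,3],[3,-33,0,0,0,0,3]]]'
python3 -m handwheel '[[[0.3,-3,0,0,0,0,3],[0.6,-6,0,0,0,0,3],[0.9,-9,0,0,0,0,3],[1.2,-12,0,0,0,0,3],[1.2,-15,0,0,0,0,3],[1.2,-18,0,0,0,0,3],[1.2,-21,0,0,0,0,3],[1.2,-24,0,0,0,0,3],[1.2,-27,0,0,0,0,3],[1.2,-30,0,0,0,0,3],[1.2,-32.2,0,0,0,0,3],[1.2,-33.2,0,0,0,0,3]]]'
python3 -m handwheel '[[[0,0,0,0,0,0,3],[0,0,0,0,0,0,3],[0,0,-2,0,0,0,3],[0,0,-5,0,0,0,3],[0,0,-8,0,0,0,3],[0,0,-10.5,0,0,0,3],[0,0,-12,0,0,0,3],[0,0,-13,0,0,0,3],[0,0,-13.8,0,0,0,3],[0,0,-14.5,0,0,0,3],[0,0,-14.9,0,0,0,3],[0,0,-14.9,0,0,0,3]]]'
```

```text
t: 48.88
position: [0.4357, 0.3405, 0.2565]
tool_rot: [-0.001, 0.996, 0.092, 0.002]
ft_force: [-0.4, -0.0, -1.6]
finger_gap: 0.412
grasp_force: 40.4
t: 49.88
position: [0.4633, 0.0073, 0.2517]
tool_rot: [0.0, 0.996, 0.091, -0.002]
ft_force: [1.0, 0.3, -2.2]
finger_gap: 0.406
grasp_force: 40.4
t: 50.88
position: [0.4742, -0.326, 0.2512]
tool_rot: [-0.0, 0.996, 0.089, -0.002]
ft_force: [-0.2, -0.4, -2.5]
finger_gap: 0.407
grasp_force: 40.5
t: 51.88
position: [0.4782, -0.3216, 0.1066]
tool_rot: [0.0, 0.996, 0.092, 0.001]
ft_force: [-2.8, 2.7, 8.0]
finger_gap: 0.407
grasp_force: 41.6
```

```bash
python3 -m handwheel '[[[0,0,0,0,0,0,4],[0,0,0,0,0,0,6],[0,0,0,0,0,0,6],[0,0,0,0,0,0,6],[0,0,1,0,0,0,6],[0,0,4,0,0,0,6],[0,0,8,0,0,0,6],[0,0,12,0,0,0,6],[0,0,16,0,0,0,6],[-3,4,16,0,0,0,6],[-6,8,16,0,0,0,6],[-6,12,16,0,0,0,6]]]'
python3 -m handwheel '[[[0,4,0,0,0,0,6],[0,8,0,0,0,0,6],[0,12,0,0,0,0,6],[0,12,0,0,0,0,6],[0,12,0,0,0,0,6],[0,12,0,0,0,0,6],[0,12,0,0,0,0,6],[0,12,0,0,0,0,6],[0,12,0,0,0,0,6],[0,12,0,0,0,0,6],[0,12,0,0,0,0,6],[0,12,0,0,0,0,6]]]'
python3 - <<'E'
from h import *
p=read_camera("scene");save(p,"s9.png")
for n in("top","scene"):
    W=cloud(p if n=="scene" else read_camera("top"))
    for k,g in dict(can=(.4775,-.3225,.143),sq=(.527,-.2505,.131),amb=(.547,-.3765,.121),hs=(.613,-.006,.078)).items():
        q=W[(abs(W[...,2]-g[2])<.006)&(np.hypot(W[...,0]-g[0],W[...,1]-g[1])<.033)]
        print(n,k,len(q),np.round(np.median(q,0),4) if len(q) else"")
E
```

```text
t: 52.88
position: [0.4165, -0.2157, 0.266]
tool_rot: [0.001, 0.996, 0.089, 0.0]
ft_force: [0.7, 0.7, 0.0]
finger_gap: 0.7
grasp_force: 0.0
t: 53.88
position: [0.4193, -0.0949, 0.2646]
tool_rot: [-0.0, 0.996, 0.091, -0.0]
ft_force: [0.1, -0.2, -1.0]
finger_gap: 0.705
grasp_force: 0.0
top can 166 [ 0.4767 -0.3211  0.1439]
top sq 99 [ 0.5243 -0.2548  0.132 ]
top amb 91 [ 0.5465 -0.3767  0.122 ]
top hs 135 [ 0.6128 -0.0072  0.0782]
scene can 308 [ 0.4823 -0.3217  0.143 ]
scene sq 235 [ 0.5293 -0.2516  0.1312]
scene amb 220 [ 0.5494 -0.3759  0.1209]
scene hs 376 [ 0.6146 -0.0055  0.0768]
```

View pics/s9.png

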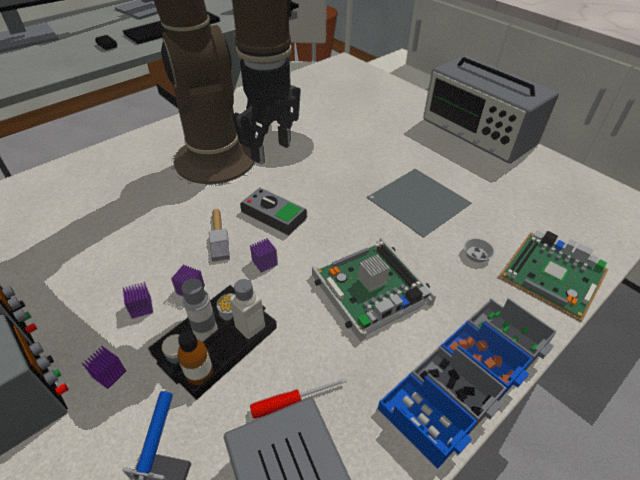

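The picture shows the heat sink on the processor (373,270). The can (198,305), square bottle (247,308) and amber bottle (193,360) are back upright in their own cells, and the gripper is clear.

```bash
python3 -c "
from workcell import *
print(close_job())"
```

```text
the job is handed in; nothing more can be done
None
```

The job is handed in at about 54 s: the heat sink measured within about 3 mm of the processor's centre and square to it, and the can and both bottles are back upright in their own cells, though the hand-in returned no verdict.

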